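# Clear the tub sealer's catch tray and hold its hood open

### The job

Take the two sealed food tubs out of the low steel catch tray and set them down, not dropped, in the deep plastic tote, both standing upright flat on its floor. Then lift the tub sealer's hood by its bar handle to 50 degrees open (give or take about 5) and keep it held there with the gripper so that I can wipe the plate underneath: it springs shut when let go, so finish while still holding it. Leave the mug, jar and brush in front of the sealer where they are.

Things in the scene. Friction and masses are not known exactly. Their poses are not given: they have to be found in the camera images.
- tub1: One of two alike sealed food tubs, a white plastic block 84 (its x) by 52 (its y) by 40 mm high, rigid, about 0.18 kg, with a printed film on top that overhangs 2 mm. Origin: centre of its underside, z up. It starts upright in the catch tray, in the half towards the tray's -x end, at any slight yaw, with at least 25 mm free along both long sides. Falling free by more than about 20 mm counts as dropped.
- tub2: The other sealed tub, same shape and origin, in the half of the catch tray towards the tray's +x end.
- tray: The catch tray: low open steel tray, 260 (x) by 180 (y) by 24 mm high, walls and floor 4 mm, fixed to the counter. Origin: centre of its underside. It stands to the left or to the right of the sealer; the tote is on the other side.
- tote: The tote: deep open grey plastic box, 260 (x) by 190 (y) by 70 mm high, walls and floor 5 mm, empty, fixed to the counter. Origin: centre of its underside (its inner floor is 5 mm above). Two tubs fit lengthwise one behind the other along its x.
- sealer: The tub sealer: white housing 220 by 220 mm, 108 mm high, under a steel hood (hood top at 143 mm when shut), fixed to the counter. Origin: centre of its underside; its -x side is the front, turned roughly to the robot.
- hood (a joint): Opening angle of the sealer's hood in rad: 0 shut (level), grows as the front edge rises, stop at 1.5. 50 degrees is 0.873. The hinge runs along the sealer's y axis at the rear. The hood falls and is sprung shut from every angle (lifting at the bar takes 2 to 6 N).
- hood_bar (a point): Middle of the hood's handle: round black bar, 12 mm diameter, 108 mm clear between end brackets, along the sealer's y, in front of the hood with a 44 mm gap. Shut, it is 128 mm above the counter, 250 mm in front of the hinge axis and 16 mm above it; it turns with the hood. Being round, it rolls between fingers that stay pointing down. Only a low brush (under 50 mm) lies below.
- hood_hinge (a point): Middle of the hood's hinge axis, 100 mm behind the sealer's origin (sealer's +x) and 112 mm above the counter.
- mug: Bystander: white mug, 72 mm across, 85 mm high; origin at its underside. Leave alone.
- jar: Bystander: glass jar with a steel lid, 56 mm across, 80 mm high; origin at its underside. Leave alone.
- brush: Bystander: washing-up brush lying flat between mug and jar, in front of the sealer, under 50 mm high; origin at its underside. Leave alone.

How it is judged (in metres and radians):
On the way, in this order (a step that is already met when the one before it is completed fails the run):
1. both tubs stand released on the tote's floor while the hood is still shut (x of tub1 in the frame of tote between -0.125 and 0.125 m and y of tub1 in the frame of tote between -0.09 and 0.09 m and z of each of tub1, tub2 in the frame of tote below 0.02 m and angle between each of tub1, tub2's own z axis and vertical below 0.15 rad and linear speed of each of tub1, tub2 below 0.03 m/s and contact force between the fingers and tub1 below 0.1 N and x of tub2 in the frame of tote between -0.125 and 0.125 m and y of tub2 in the frame of tote between -0.09 and 0.09 m and contact force between the fingers and tub2 below 0.1 N and value of joint hood below 0.1 rad), for 0.2 s.
2. the gripper holds the hood at about 50 degrees (value of joint hood between 0.733 and 1.012 rad and contact force between the fingers and hood above 0.8 N), for 0.2 s.
At the end, for the whole second after the job is handed in: Both tubs stand upright (within 0.15 rad), at rest and released, on the tote's floor, and the gripper's fingers bear the hood (over 0.8 N) still at 50 degrees, 8 degrees either way (all of step 2 and x of tub1 in the frame of tote between -0.125 and 0.125 m and y of tub1 in the frame of tote between -0.09 and 0.09 m and z of each of tub1, tub2 in the frame of tote below 0.02 m and angle between each of tub1, tub2's own z axis and vertical below 0.15 rad and linear speed of each of tub1, tub2 below 0.03 m/s and contact force between the fingers and tub1 below 0.1 N and x of tub2 in the frame of tote between -0.125 and 0.125 m and y of tub2 in the frame of tote between -0.09 and 0.09 m and contact force between the fingers and tub2 below 0.1 N and velocity of joint hood between -0.05 and 0.05 rad/s); the arm keeps its last pose, push and grip.
It fails at once if a bystander is pushed more than 30 mm (distance of any of mug, jar, brush from where it was at the start of the episode above 0.03 m).
It fails at once if a tub is dropped: it falls free of the fingers, by some 20 mm or more ((linear speed of tub1 above 0.6 m/s and contact force between the fingers and tub1 below 0.05 N) or (linear speed of tub2 above 0.6 m/s and contact force between the fingers and tub2 below 0.05 N)).
It also fails if it takes over 70 s, if anything falls off the work surface, if the arm or the gripper's body presses on something with over 40 N, if the wrist force passes 120 N, or if a joint passes its speed limit or range.

### The arm

A 6-joint arm with a two-finger parallel gripper is mounted at the origin on the work surface. World frame = base frame: x ahead of the robot, y to its left, z up, the work surface at z = 0. Lengths are in mm, angles in rad, forces in N, time in s.
With the tool pointing down it reaches from about 275 to 750 mm from the base axis. Payload 10.2 kg.
Tool frame: the origin (TCP) lies between the finger pads; the fingertips stand 17 mm ahead of it and the grasp point (between the pads) lies 2 mm behind it (tips_ahead is the distance from the TCP to the fingertips, in mm); z points along the fingers, y is the line along which they close (so a half turn about z gives the same grasp; the last joint's range is limited). The gripper opens to 85 mm and grips with 20 to 120 N. Pads are 22 mm wide; open, the fingers measure 114 mm over their backs; the gripper's body (76 mm by 85 mm) begins 54 mm behind the grasp point. The pads swing forward as they close: fully open they stand 13 mm farther back than shut.
Start: joints at [0.938, 0.313, 1.498, -0, 1.331, -0.223], TCP at [209.187, 481.531, 248.294] pointing down, gripper open.
Joint ranges: [-2.94, 2.94], [-0.97, 2.17], [0.19, 2.56], [-1.23, 4.37], [0.02, 3.11], [-2.88, 2.88]. Speed limits (rad/s): [2.39, 2.39, 3.01, 3.14, 3.14, 3.14].

### API

Orientations are given as a unit quaternion [w, x, y, z].
In Python, from rig import sense, capture, finish_job, boxes_of, tips_ahead gives the robot as it stands.
- The arm moves only by the tool drive_tool, never from a script. Its argument "commands" is text: rows parted by semicolons, each of 7 numbers parted by spaces: the shift along the world's x, y, z in units of 0.1 m (1.0 is 0.1 m), then the turn, a rotation vector about the world's x, y, z in units of pi/4 rad (1.0 is pi/4 rad), then the opening in per cent of the stroke, from 0 (shut) to 100 (fully open). A call has 1 to 20 rows; each row shifts and turns the commanded pose from where the row before left it; what a row does not reach is not made up. A row lasts 1/12 s, in which the tool goes at most 41.7 mm and 7.16 degrees, less where a joint would pass 70% of its speed; a pose out of reach is approached as far as the arm can. A call with a number of a shift or a turn outside -1 to 1 is refused whole. A call with a gripper value outside its range is refused whole. The fingers move at their own pace and stop on an object; "force" is the grip in N (left out, the last holds). Time passes only in rows, so rows that do not move let the fingers close. It gives the time, the measured TCP pose, the force, the opening and the grip force at its end, in the units of the state.
- sense(): the state, without advancing time (a new reading comes with each control period).
- capture(name): name is "scene" or "top" or "wrist"; returns a dict with "pixels" (400x640x3 uint8, blue, green, red), "fov_y" (degrees; the focal length in pixels is half the picture's height over the tangent of half this angle, whatever the lens; pixels are square), "cx", "cy" (the principal point, pixels), "position" and "attitude" of the camera in the world; the wrist camera has in their place "tool_from_camera" (4x4, takes a point from camera to tool coordinates, whose origin is the TCP and whose axes are the flange's). Camera axes: x right, y down, z forward; pixel columns grow to the right and rows downward; lengths in mm; the calibration is good to about 2 mm. A picture is of the moment at which its call begins: read the wrist's pose just before it. There is no depth.
- finish_job(): hands the job in; it is judged then, once.
Trained networks look in a picture, given as the dict that the camera call returned (one of the last four; its "shot" number tells which), for a name from the list of things; names that differ only in an ending like _2 or _b are one class to them, and where a whole thing is asked for, a point or a joint stands for the part that bears it (a point fixed in the world has none). Each returns a list of dicts, best first, with "confidence" (0 to 1); they miss things now and then, are a little off and sometimes report something else, mostly with a low value. They report only what shows in the picture. A call takes as long as a camera call.
- boxes_of(picture, name): "position" ([column, row] in pixels, amid what is visible of it).
The state is a dict: "time_s": time; "joints": joint angles; "dq": joint speeds; "tau": joint torques, N m; "eef_pos": TCP position; "ee_rot": TCP orientation; "force": force on the tool from outside, world axes, zero at the start; "wrist_torque": the same for the moment, N m; "grip_width": opening from 0.0 (shut) to 1.0 (fully open); "grip_force": force on a finger pad.
Only numpy, scipy, OpenCV 4.12 (cv2) and the standard library are available. Lean on these libraries where they do the work, as an engineer would, in place of code of your own. Each camera call takes 0.05 s, during which the arm holds its last target. There are 200 camera calls.

## Working session

There is one attempt and no reset: what is moved stays moved. The work goes in short steps, Python scripts to look and compute and a tool call to move; the robot and the scene stay as the last step left them, time stands still between calls to the robot, and variables do not carry over. Pictures are saved under pics/ and viewed, at most 12 in all, crops included, and the job is handed in when it is done.

Besides the shell and the picture viewer there is one more tool, called after "Emit:" in YAML: its name, and indented under it one key for each argument. drive_tool: Moves the arm, as the interface text tells. Shifts and turns lie within -1 to 1; 1 stands for 0.1 m of shift or pi/4 rad of turn. Its arguments: {"type":"object","properties":{"commands":{"type":"string"},"force":{"type":"number"}},"required":["commands"]}

```bash
mkdir -p pics; ls
cat > h.py <<'E'
import numpy as np, cv2
from rig import *
from scipy.spatial.transform import Rotation as R
def rot(a):
    a=np.array(a,float)
    return a if a.shape==(3,3) else R.from_quat(a,scalar_first=True).as_matrix()
def cam(p,s=None):
    if "position" in p: return np.array(p["position"],float),rot(p["attitude"])
    T=np.array(p["tool_from_camera"]);A=rot(s["ee_rot"])
    return A@T[:3,3]+np.array(s["eef_pos"]),A@T[:3,:3]
def f(p): return 200/np.tan(np.radians(p["fov_y"])/2)
def ray(p,uv,z,s=None):
    c,A=cam(p,s);d=A@np.array([(uv[0]-p["cx"])/f(p),(uv[1]-p["cy"])/f(p),1.])
    return c+d*(z-c[2])/d[2]
def proj(p,X,s=None):
    c,A=cam(p,s);q=A.T@(np.array(X,float)-c);return q[:2]/q[2]*f(p)+[p["cx"],p["cy"]]
E
python3 - <<'E'
from h import *
s=sense();print(s["ee_rot"],s["time_s"])
for n in("scene","top"):
    p=capture(n);cv2.imwrite(f"pics/{n}1.png",p["pixels"]);print(n,{k:v for k,v in p.items() if k!="pixels"})
    for t,z in(("tub1",44),("tray",12),("tote",35),("sealer",70),("hood_bar",128),("mug",42),("jar",40),("brush",20)):
        for b in boxes_of(p,t)[:3]: print(t,np.round(b["position"]),round(b["confidence"],2),ray(p,b["position"],z).round())
E
```

```text
pics
[-2.76796086e-04  2.03476078e-01  9.79079712e-01 -5.70848445e-04] 0.0
scene {'fov_y': 56.356801565330294, 'cx': 319.41439240236895, 'cy': 196.47801061010122, 'position': array([877.72932684, 328.73858908, 743.06384261]), 'attitude': array([-0.12721434,  0.37667183,  0.87389034, -0.27973295]), 'shot': 1}
tub1 [426. 348.] 0.92 [618. 357.  44.]
tray [425. 324.] 0.69 [569. 332.  12.]
tote [235. 130.] 0.55 [ 496. -327.   35.]
sealer [266. 213.] 0.89 [629. -49.  70.]
hood_bar [267. 204.] 0.75 [635. -32. 128.]
jar [334. 154.] 0.73 [381. -76.  40.]
brush [350. 181.] 0.87 [404.   1.  20.]
top {'fov_y': 55.41381512206921, 'cx': 315.3253981526449, 'cy': 201.95326571591437, 'position': array([ 424.795095  ,   10.26062149, 1152.52312341]), 'attitude': array([ 0.04463896, -0.69758144,  0.71297031, -0.0553248 ]), 'shot': 2}
tub1 [200. 234.] 0.82 [496. 327.  44.]
tub1 [194. 195.] 0.68 [611. 347.  44.]
tray [210. 214.] 0.61 [557. 309.  12.]
tote [417. 232.] 0.82 [ 487. -307.   35.]
sealer [326. 183.] 0.91 [634. -39.  70.]
hood_bar [329. 183.] 0.74 [621. -46. 128.]
mug [280. 276.] 0.8 [371.  99.  42.]
jar [344. 269.] 0.51 [387. -85.  40.]
brush [315. 260.] 0.62 [414.  -4.  20.]
```

Run:
```python
import cv2
a=cv2.imread("pics/top1.png")[120:320,130:490];cv2.imwrite("pics/t1c.png",cv2.resize(a,(792,440),interpolation=cv2.INTER_CUBIC))
```

```text
(no output)
```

View pics/t1c.png

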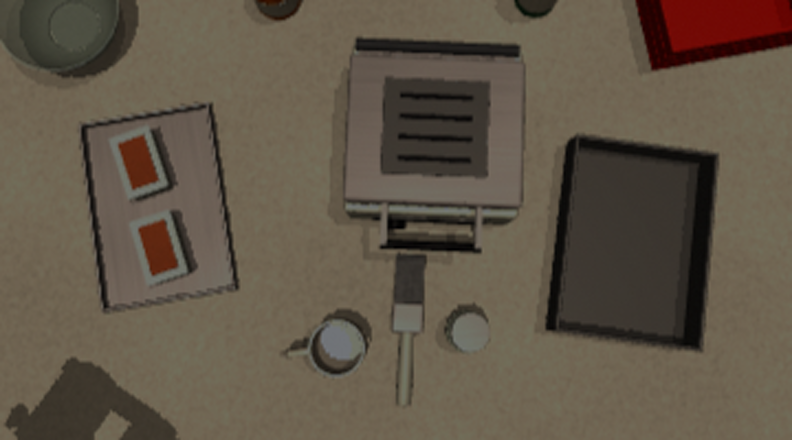

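View pics/scene1.png

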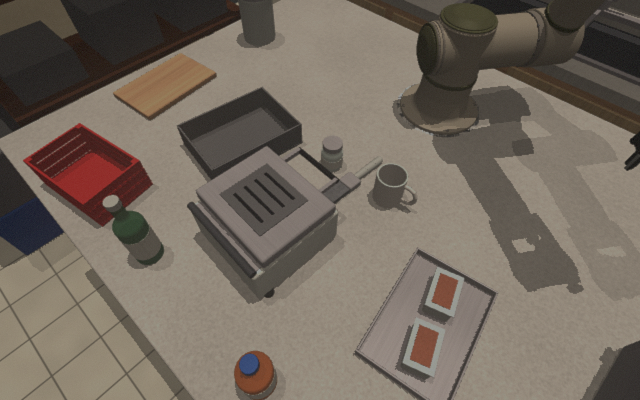

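Run:
```python
from h import *
p=capture("top")
def P(l,z,n):
    W=np.array([ray(p,(np.array(q)/2.2+[130,120]),z) for q in l])[:,:2]
    c=W.mean(0);print(n,c.round(),end=" ")
    if len(l)==4:
        a=(W[0]+W[1]-W[2]-W[3])/2; b=(W[0]+W[3]-W[1]-W[2])/2
        print("len",np.linalg.norm(a).round(),"yaw",np.degrees(np.arctan2(a[1],a[0])).round(1),"wid",np.linalg.norm(b).round(),"yaw",np.degrees(np.arctan2(-b[0],b[1])).round(1))
    else: print(W.round())
P([(81,126),(210,105),(238,289),(105,311)],24,"tray")
P([(110,134),(155,126),(170,188),(127,200)],44,"tub2")
P([(130,217),(173,210),(187,272),(148,286)],44,"tub1")
P([(575,135),(718,155),(702,349),(547,330)],70,"tote")
P([(381,246),(480,248)],128,"bar")
P([(350,55),(523,55),(519,207),(346,205)],143,"hood")
s=sense();print(rot(s["ee_rot"]).round(3))
```

```text
tray [557. 328.] len 254.0 yaw 9.0 wid 177.0 yaw 8.2
tub2 [615. 348.] len 90.0 yaw 14.9 wid 59.0 yaw 11.9
tub1 [502. 320.] len 90.0 yaw 14.6 wid 55.0 yaw 13.2
tote [ 494. -302.] len 255.0 yaw -9.9 wid 194.0 yaw -8.7
bar [488. -33.] [[490.  28.]
 [485. -93.]]
hood [631. -41.] len 189.0 yaw -3.1 wid 213.0 yaw -1.5
[[-0.917  0.398 -0.   ]
 [ 0.398  0.917 -0.   ]
 [-0.    -0.    -1.   ]]
```

Emit:
drive_tool:
  commands: "0.29 -0.095 -0.03 0 0 0.06 100;0.29 -0.095 -0.03 0 0 0.06 100;0.29 -0.095 -0.03 0 0 0.06 100;0.29 -0.095 -0.03 0 0 0.06 100;0.29 -0.095 -0.03 0 0 0.06 100;0.29 -0.095 -0.03 0 0 0.06 100;0.29 -0.095 -0.03 0 0 0.06 100;0.29 -0.095 -0.03 0 0 0.06 100;0.29 -0.095 -0.03 0 0 0.06 100;0.29 -0.095 -0.03 0 0 0.06 100;0.29 -0.095 -0.03 0 0 0.06 100;0.29 -0.095 -0.03 0 0 0.06 100;0.29 -0.095 -0.03 0 0 0.06 100;0.29 -0.095 -0.03 0 0 0.06 100;0 0 0 0 0 0 100;0 0 0 0 0 0 100"
  force: 35

```text
time_s: 2.28
eef_pos: [616.1, 347.6, 205.0]
ee_rot: [-0.001, -0.124, 0.992, -0.0]
force: [0.0, 0.7, 0.5]
grip_width: 0.997
grip_force: 0.0
```

```bash
cat >> h.py <<'E'
def tubs(name="wrist"):
    s=sense();p=capture(name)
    print("tcp",np.round(s["eef_pos"],1),"tool-y yaw",np.degrees(np.arctan2(-rot(s["ee_rot"])[0,1],rot(s["ee_rot"])[1,1])).round(1),s["time_s"])
    hsv=cv2.cvtColor(p["pixels"],cv2.COLOR_BGR2HSV)
    m=(((hsv[...,0]<16)|(hsv[...,0]>172))&(hsv[...,1]>130)&(hsv[...,2]>60)).astype(np.uint8)*255
    m=cv2.morphologyEx(m,cv2.MORPH_OPEN,np.ones((5,5)))
    for c in cv2.findContours(m,cv2.RETR_EXTERNAL,cv2.CHAIN_APPROX_NONE)[0]:
        if cv2.contourArea(c)<400: continue
        W=np.array([ray(p,q,44,s)[:2] for q in c[:,0].astype(float)],np.float32)
        r=cv2.minAreaRect(W);b=cv2.boxPoints(r);e=[b[1]-b[0],b[2]-b[1]];l=max(e,key=np.linalg.norm)
        print("label",np.round(r[0],1),np.round(r[1],1),"yaw",((np.degrees(np.arctan2(l[1],l[0]))+90)%180-90).round(1),"px",c[:,0].min(0),c[:,0].max(0))
    return s,p
E
python3 - <<'E'
from h import *
s,p=tubs();cv2.imwrite("pics/w1.png",p["pixels"])
for b in boxes_of(p,"tub2"): print(b, ray(p,b["position"],40,s))
E
```

```text
tcp [616.1 347.6 205. ] tool-y yaw 14.2 2.2833
label [501.5 321.8] [63.5 33. ] yaw 17.0 px [304   5] [344  89]
{'position': [324.6, 181.4], 'confidence': 0.93} [612.00106218 351.39401425  40.        ]
{'position': [320.3, 50.0], 'confidence': 0.78} [502.59073988 319.18475222  40.        ]
```

View pics/w1.png

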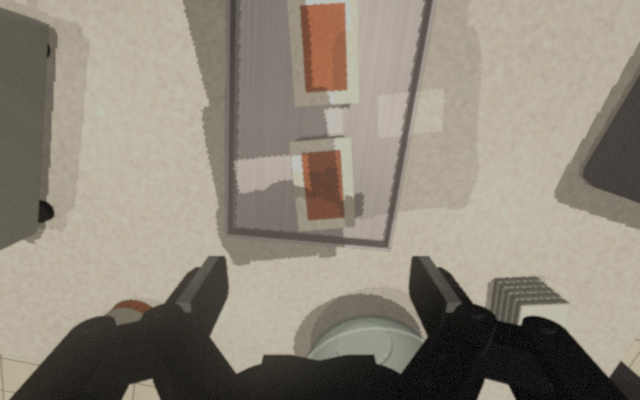

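Run:
```python
from h import *
s=sense();p=capture("wrist")
for l in ([(291,143),(350,138),(355,227),(301,231)],[(303,153),(340,150),(345,217),(309,220)]):
    W=np.array([ray(p,q,44,s)[:2] for q in l]);a=(W[0]+W[1]-W[2]-W[3])/2;b=(W[1]+W[2]-W[0]-W[3])/2
    print(W.mean(0).round(1),np.linalg.norm(a),np.linalg.norm(b),np.degrees(np.arctan2(-a[1],-a[0])),np.degrees(np.arctan2(b[0],-b[1])))
print(cam(p,s)[0])
```

```text
[615.2 353.7] 87.1389262336357 53.56961861682581 19.366388419570598 -160.97282097126836
[614.7 353.5] 65.93264690343224 34.64632769867358 19.211688634185517 -160.78945085010952
[539.38728784 327.91157114 330.14680184]
```

Emit:
drive_tool:
  commands: "-0.004 0.018 -0.3 0 0 0.035 100;-0.004 0.018 -0.3 0 0 0.035 100;-0.004 0.018 -0.3 0 0 0.035 100;0 0 -0.3 0 0 0 100;0 0 -0.3 0 0 0 100;0 0 -0.15 0 0 0 100;0 0 -0.12 0 0 0 100;0 0 0 0 0 0 100;0 0 0 0 0 0 0;0 0 0 0 0 0 0;0 0 0 0 0 0 0;0 0 0 0 0 0 0;0 0 0 0 0 0 0;0 0 0 0 0 0 0;0 0 0 0 0 0 0;0 0 0 0 0 0 0"
  force: 35

```text
time_s: 3.77
eef_pos: [614.7, 354.3, 31.3]
ee_rot: [0.001, -0.165, 0.986, 0.0]
force: [-0.2, -0.7, 6.8]
grip_width: 0.604
grip_force: 38.5
```

Emit:
drive_tool:
  commands: "0 0 0.1 0 0 0 0;0 0 0.2 0 0 0 0;0 0 0.3 0 0 0 0;0 0 0.35 0 0 0 0;0 0 0.35 0 0 0 0;0 0 0.35 0 0 0 0;0 0 0.35 0 0 0 0;0 0 0.2 0 0 0 0;0 0 0 0 0 0 0"

```text
time_s: 4.52
eef_pos: [614.8, 354.3, 255.8]
ee_rot: [0.005, -0.165, 0.986, 0.001]
force: [-0.5, 1.2, -1.5]
grip_width: 0.601
grip_force: 37.6
```

Run:
```python
from h import *
print(tips_ahead if not callable(tips_ahead) else tips_ahead())
p=capture("scene")
for b in boxes_of(p,"tub2")[:3]: print(b)
a=p["pixels"];cv2.imwrite("pics/s2.png",a);s=sense();print(proj(p,s["eef_pos"]),s["force"],s["grip_width"],s["eef_pos"])
```

```text
17.0
{'position': [427.9, 307.0], 'confidence': 0.8}
{'position': [463.9, 316.4], 'confidence': 0.77}
{'position': [412.9, 346.6], 'confidence': 0.7}
[462.17136091 305.80687184] [ 0.46171804  0.0151353  -2.99232376] 0.6036757040088699 [613.79849313 353.88324021 249.20210014]
```

View pics/s2.png

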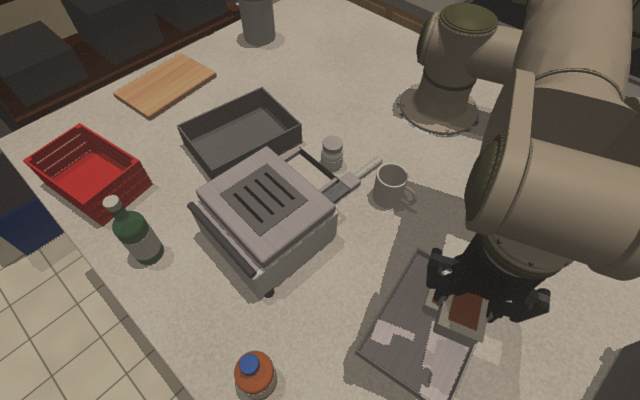

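Emit:
drive_tool:
  commands: "-0.033 -0.15 0 0 0 -0.033 0;-0.033 -0.3 0 0 0 -0.033 0;-0.033 -0.37 0 0 0 -0.033 0;-0.033 -0.37 0 0 0 -0.033 0;-0.033 -0.37 0 0 0 -0.033 0;-0.033 -0.37 0 0 0 -0.033 0;-0.033 -0.37 0 0 0 -0.033 0;-0.033 -0.37 0 0 0 -0.033 0;-0.033 -0.37 0 0 0 -0.033 0;-0.033 -0.37 0 0 0 -0.033 0;-0.033 -0.37 0 0 0 -0.033 0;-0.033 -0.37 0 0 0 -0.033 0;-0.033 -0.37 0 0 0 -0.033 0;-0.033 -0.37 0 0 0 -0.033 0;-0.033 -0.37 0 0 0 -0.033 0;-0.033 -0.37 0 0 0 -0.033 0;-0.033 -0.37 0 0 0 -0.033 0;-0.033 -0.37 0 0 0 -0.033 0;-0.033 -0.3 0 0 0 -0.033 0;0 0 0 0 0 0 0"

```text
time_s: 6.28
eef_pos: [549.1, -318.0, 246.1]
ee_rot: [-0.002, 0.083, 0.997, 0.001]
force: [-0.3, 0.8, -2.5]
grip_width: 0.607
grip_force: 37.6
```

Run:
```python
from h import *
s,p=tubs();cv2.imwrite("pics/w2.png",p["pixels"])
for b in boxes_of(p,"tote")[:2]: print(b, ray(p,b["position"],40,s))
```

```text
tcp [ 549.1 -318.   246.1] tool-y yaw -9.6 6.2833
label [ 792.8 -539.5] [62.5 75.1] yaw -12.9 px [164 357] [209 399]
label [ 720.  -347.7] [101.3 142.6] yaw -9.5 px [277 261] [360 359]
label [ 623.6 -329.7] [103.2  46.5] yaw 72.7 px [274 224] [361 263]
{'position': [327.0, 92.8], 'confidence': 0.56} [ 467.98071382 -296.59669567   40.        ]
```

View pics/w2.png

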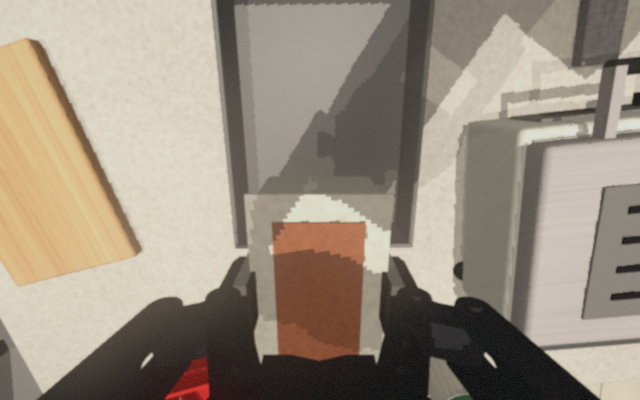

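Run:
```python
from h import *
s=sense();p=capture("wrist")
for q in((235,247),(412,247),(216,0),(433,0)): print(q,ray(p,q,70,s).round())
```

```text
(235, 247) [ 607. -413.   70.]
(412, 247) [ 637. -228.   70.]
(216, 0) [ 382. -374.   70.]
(433, 0) [ 411. -194.   70.]
```

Emit:
drive_tool:
  commands: "0 0.04 -0.2 0 0 0 0;0 0.04 -0.35 0 0 0 0;0 0 -0.35 0 0 0 0;0 0 -0.35 0 0 0 0;0 0 -0.3 0 0 0 0;0 0 -0.2 0 0 0 0;0 0 -0.15 0 0 0 0;0 0 -0.08 0 0 0 0;0 0 0 0 0 0 0;0 0 0 0 0 0 0;0 0 0 0 0 0 0"

```text
time_s: 7.35
eef_pos: [551.9, -305.0, 52.6]
ee_rot: [0.001, 0.08, 0.997, -0.001]
force: [-0.1, 0.4, -1.1]
grip_width: 0.599
grip_force: 37.5
```

Emit:
drive_tool:
  commands: "0 0 -0.06 0 0 0 0;0 0 -0.04 0 0 0 0;0 0 -0.03 0 0 0 0;0 0 0 0 0 0 0"

```text
time_s: 7.68
eef_pos: [551.0, -304.8, 37.5]
ee_rot: [-0.001, 0.08, 0.997, 0.0]
force: [-0.2, -0.0, -1.2]
grip_width: 0.603
grip_force: 37.5
```

Run:
```python
from h import *
for i in range(4):
    s=sense();print(s["time_s"],np.round(s["eef_pos"],1),np.round(s["force"],1));capture("wrist")
```

```text
7.6833 [ 551.  -304.8   37.5] [-0.2 -0.  -1.2]
7.7333 [ 551.1 -305.    37.9] [-0.8 -0.5 -2.1]
7.7833 [ 551.2 -305.1   38.2] [-0.2  1.  -2.2]
7.8333 [ 551.3 -305.1   38.4] [ 0.1 -0.2 -2.3]
```

Emit:
drive_tool:
  commands: "0 0 -0.02 0 0 0 0;0 0 -0.02 0 0 0 0;0 0 -0.01 0 0 0 0;0 0 0 0 0 0 0;0 0 0 0 0 0 0;0 0 0 0 0 0 0"

```text
time_s: 8.38
eef_pos: [551.3, -305.1, 33.3]
ee_rot: [-0.0, 0.08, 0.997, -0.0]
force: [0.1, -0.5, -1.7]
grip_width: 0.603
grip_force: 37.5
```

Emit:
drive_tool:
  commands: "0 0 -0.01 0 0 0 0;0 0 -0.01 0 0 0 0;0 0 0 0 0 0 0;0 0 0 0 0 0 0;0 0 0 0 0 0 0"

```text
time_s: 8.8
eef_pos: [551.5, -305.2, 32.4]
ee_rot: [0.0, 0.08, 0.997, -0.0]
force: [-3.6, 2.1, 5.9]
grip_width: 0.601
grip_force: 38.5
```

Emit:
drive_tool:
  commands: "0 0 0 0 0 0 80;0 0 0 0 0 0 100;0 0 0 0 0 0 100;0 0 0 0 0 0 100;0 0 0 0 0 0 100;0 0 0.05 0 0 0 100;0 0 0.15 0 0 0 100;0 0 0.3 0 0 0 100;0 0 0.4 0 0 0 100;0 0 0.4 0 0 0 100;0 0 0.4 0 0 0 100;0 0 0.4 0 0 0 100;0 0.2 0 0 0 0.03 100;0 0.35 0 0 0 0.03 100"

```text
time_s: 9.97
eef_pos: [551.5, -252.2, 243.9]
ee_rot: [0.002, 0.058, 0.998, -0.002]
force: [1.2, 0.5, -1.2]
grip_width: 0.994
grip_force: 0.0
```

Emit:
drive_tool:
  commands: "-0.035 0.38 0 0 0 0.036 100;-0.035 0.38 0 0 0 0.036 100;-0.035 0.38 0 0 0 0.036 100;-0.035 0.38 0 0 0 0.036 100;-0.035 0.38 0 0 0 0.036 100;-0.035 0.38 0 0 0 0.036 100;-0.035 0.38 0 0 0 0.036 100;-0.035 0.38 0 0 0 0.036 100;-0.035 0.38 0 0 0 0.036 100;-0.035 0.38 0 0 0 0.036 100;-0.035 0.38 -0.05 0 0 0.036 100;-0.035 0.38 -0.1 0 0 0.036 100;-0.035 0.38 -0.1 0 0 0.036 100;-0.035 0.38 -0.1 0 0 0.036 100;-0.02 0.2 -0.1 0 0 0 100;0 0.1 -0.05 0 0 0 100;0 0 0 0 0 0 100;0 0 0 0 0 0 100"

```text
time_s: 11.47
eef_pos: [500.6, 311.2, 191.6]
ee_rot: [0.0, -0.141, 0.99, -0.0]
force: [0.1, -0.7, -0.2]
grip_width: 1.0
grip_force: 0.0
```

Run:
```python
from h import *
s,p=tubs();cv2.imwrite("pics/w3.png",p["pixels"])
for b in boxes_of(p,"tub1")[:2]: print(b, ray(p,b["position"],40,s))
s,p=tubs("top");cv2.imwrite("pics/t3.png",p["pixels"])
for b in boxes_of(p,"tub1")[:3]: print(b, ray(p,b["position"],40))
```

```text
tcp [500.6 311.2 191.6] tool-y yaw 16.2 11.4667
{'position': [330.5, 188.0], 'confidence': 0.85} [497.76644899 320.63248645  40.        ]
{'position': [29.4, 237.4], 'confidence': 0.5} [625.68587484  57.34602319  40.        ]
tcp [501.  310.6 192.2] tool-y yaw 16.1 11.5667
label [ 828.5 -451. ] [124.  177.6] yaw -80.6 px [427  97] [490 142]
{'position': [414.8, 213.1], 'confidence': 0.61} [ 543.76580938 -301.00048349   40.        ]
{'position': [204.1, 237.7], 'confidence': 0.58} [485.09611005 316.56968872  40.        ]
```

View pics/w3.png

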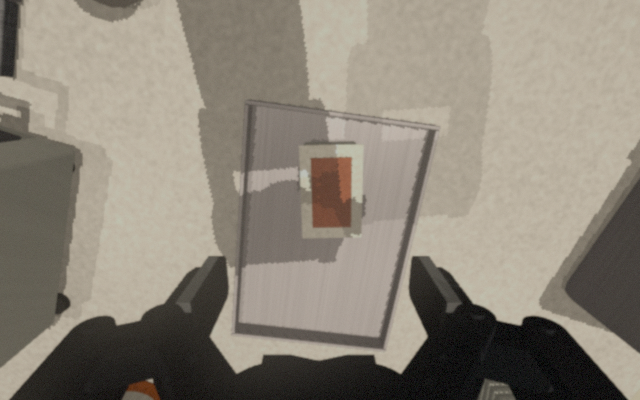

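Run:
```python
from h import *
s=sense();p=capture("wrist");print(s["eef_pos"])
for l in ([(300,144),(364,146),(362,235),(302,238)],[(311,158),(351,157),(351,227),(313,227)]):
    W=np.array([ray(p,q,44,s)[:2] for q in l]);a=(W[0]+W[1]-W[2]-W[3])/2
    print(W.mean(0).round(1),np.linalg.norm(a),np.degrees(np.arctan2(-a[1],-a[0])))
```

```text
[500.91850966 310.73290499 192.09382515]
[501.4 322.4] 86.38953678904376 16.85542790369065
[502.  322.2] 65.77616180250018 17.67239486186292
```

Emit:
drive_tool:
  commands: "0.01 0.06 -0.2 0 0 0.02 100;0 0.056 -0.35 0 0 0 100;0 0 -0.35 0 0 0 100;0 0 -0.3 0 0 0 100;0 0 -0.25 0 0 0 100;0 0 -0.12 0 0 0 100;0 0 -0.05 0 0 0 100;0 0 0 0 0 0 100;0 0 0 0 0 0 0;0 0 0 0 0 0 0;0 0 0 0 0 0 0;0 0 0 0 0 0 0;0 0 0 0 0 0 0;0 0 0 0 0 0 0;0 0 0 0 0 0 0;0 0 0 0 0 0 0"
  force: 35

```text
time_s: 13.05
eef_pos: [502.1, 323.8, 30.8]
ee_rot: [0.001, -0.149, 0.989, 0.0]
force: [-0.7, -1.9, 7.1]
grip_width: 0.602
grip_force: 38.0
```

Emit:
drive_tool:
  commands: "0 0 0.1 0 0 0 0;0 0 0.2 0 0 0 0;0 0 0.3 0 0 0 0;0 0 0.35 0 0 0 0;0 0 0.35 0 0 0 0;0 0 0.35 0 0 0 0;0 0 0.35 0 0 0 0;0 0 0.2 0 0 0 0;0 0 0 0 0 0 0"

```text
time_s: 13.8
eef_pos: [502.2, 324.0, 254.9]
ee_rot: [0.004, -0.149, 0.989, 0.001]
force: [0.6, -0.2, -1.8]
grip_width: 0.602
grip_force: 37.4
```

Emit:
drive_tool:
  commands: "-0.038 -0.15 0 0 0 -0.034 0;-0.038 -0.3 0 0 0 -0.034 0;-0.038 -0.38 0 0 0 -0.034 0;-0.038 -0.38 0 0 0 -0.034 0;-0.038 -0.38 0 0 0 -0.034 0;-0.038 -0.38 0 0 0 -0.034 0;-0.038 -0.38 0 0 0 -0.034 0;-0.038 -0.38 0 0 0 -0.034 0;-0.038 -0.38 0 0 0 -0.034 0;-0.038 -0.38 0 0 0 -0.034 0;-0.038 -0.38 0 0 0 -0.034 0;-0.038 -0.38 0 0 0 -0.034 0;-0.038 -0.38 0 0 0 -0.034 0;-0.038 -0.38 0 0 0 -0.034 0;-0.038 -0.38 0 0 0 -0.034 0;-0.038 -0.38 0 0 0 -0.034 0;-0.038 -0.38 0 0 0 -0.034 0;0 0 0 0 0 0 0;0 0 0 0 0 0 0"

```text
time_s: 15.38
eef_pos: [435.8, -292.5, 247.8]
ee_rot: [-0.001, 0.079, 0.997, 0.001]
force: [0.1, 0.9, -1.6]
grip_width: 0.597
grip_force: 37.8
```

Run:
```python
from h import *
s=sense();p=capture("scene");cv2.imwrite("pics/s4.png",p["pixels"]);print(s["eef_pos"],s["force"],s["grip_width"],np.degrees(np.arctan2(-rot(s["ee_rot"])[0,1],rot(s["ee_rot"])[1,1])))
for b in boxes_of(p,"tub1")[:3]: print(b, ray(p,b["position"],25))
for b in boxes_of(p,"brush")[:1]+boxes_of(p,"jar")[:1]: print(b, ray(p,b["position"],30))
```

```text
[ 435.76164141 -292.47152002  247.77928589] [ 0.1192466   0.92457587 -1.62123544] 0.5970772904409893 -9.058727385095525
{'position': [244.4, 60.3], 'confidence': 0.81} [ 267.73759981 -561.19667747   25.        ]
{'position': [224.6, 147.2], 'confidence': 0.59} [ 549.43844605 -306.82005484   25.        ]
{'position': [347.6, 178.6], 'confidence': 0.58} [410.2630207   -3.79893291  30.        ]
{'position': [333.6, 153.7], 'confidence': 0.67} [373.06176101 -83.06781781  30.        ]
```

View pics/s4.png

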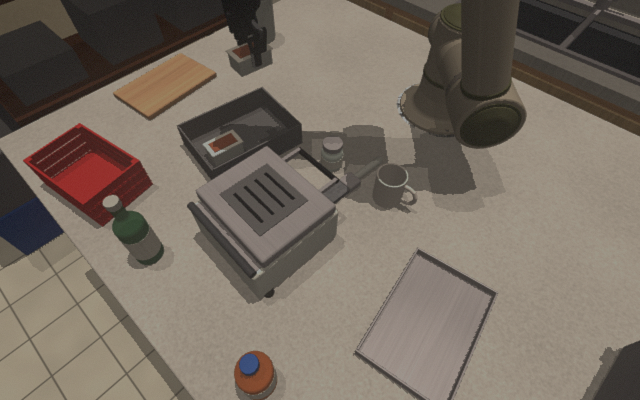

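Emit:
drive_tool:
  commands: "0 0 -0.2 0 0 0 0;0 0 -0.35 0 0 0 0;0 0 -0.35 0 0 0 0;0 0 -0.35 0 0 0 0;0 0 -0.35 0 0 0 0;0 0 -0.25 0 0 0 0;0 0 -0.15 0 0 0 0;0 0 -0.06 0 0 0 0;0 0 -0.03 0 0 0 0;0 0 0 0 0 0 0;0 0 0 0 0 0 0;0 0 0 0 0 0 0;0 0 0 0 0 0 0"

```text
time_s: 16.67
eef_pos: [437.1, -291.8, 41.2]
ee_rot: [0.001, 0.078, 0.997, -0.001]
force: [-0.3, 1.1, -3.5]
grip_width: 0.602
grip_force: 37.7
```

Emit:
drive_tool:
  commands: "0 0 -0.03 0 0 0 0;0 0 -0.02 0 0 0 0;0 0 -0.02 0 0 0 0;0 0 -0.01 0 0 0 0;0 0 0 0 0 0 0;0 0 0 0 0 0 0;0 0 0 0 0 0 0;0 0 0 0 0 0 0"

```text
time_s: 17.33
eef_pos: [436.7, -291.5, 32.3]
ee_rot: [0.0, 0.078, 0.997, -0.0]
force: [-0.6, 0.1, -3.8]
grip_width: 0.601
grip_force: 37.9
```

Emit:
drive_tool:
  commands: "0 0 -0.01 0 0 0 0;0 0 -0.01 0 0 0 0;0 0 0 0 0 0 0;0 0 0 0 0 0 0;0 0 0 0 0 0 0"

```text
time_s: 17.75
eef_pos: [436.8, -291.6, 31.8]
ee_rot: [0.0, 0.078, 0.997, -0.0]
force: [-6.3, 4.6, 15.1]
grip_width: 0.602
grip_force: 40.0
```

Emit:
drive_tool:
  commands: "0 0 0 0 0 0 80;0 0 0 0 0 0 100;0 0 0 0 0 0 100;0 0 0 0 0 0 100;0 0 0 0 0 0 100;0 0 0.05 0 0 0 100;0 0 0.15 0 0 0 100;0 0 0.3 0 0 0 100;0 0 0.38 0 0 0 100;0 0 0.38 0 0 0 100;0 0 0.38 0 0 0 100;0 0 0.36 0 0 0 100;0 0 0 0 0 0 100"

```text
time_s: 18.83
eef_pos: [438.3, -293.0, 237.7]
ee_rot: [0.005, 0.077, 0.997, -0.004]
force: [-0.4, 0.1, 1.1]
grip_width: 1.001
grip_force: 0.0
```

Emit:
drive_tool:
  commands: "-0.01 0.185 0 0 0 -0.132 45;-0.01 0.185 0 0 0 -0.132 45;-0.01 0.185 0 0 0 -0.132 45;-0.01 0.185 0 0 0 -0.132 45;-0.01 0.185 0 0 0 -0.132 45;-0.01 0.185 0 0 0 -0.132 45;-0.01 0.185 0 0 0 -0.132 45;-0.01 0.185 0 0 0 -0.132 45;-0.01 0.185 0 0 0 -0.132 45;-0.01 0.185 0 0 0 -0.132 45;-0.01 0.185 0 0 0 -0.132 45;-0.01 0.185 0 0 0 -0.132 45;-0.01 0.185 0 0 0 -0.132 45;-0.01 0.185 0 0 0 -0.132 45;0 0 0 0 0 0 45;0 0 0 0 0 0 45"

```text
time_s: 20.17
eef_pos: [422.7, -32.1, 230.4]
ee_rot: [0.0, 0.718, 0.696, 0.0]
force: [0.3, -0.6, -0.3]
grip_width: 0.448
grip_force: 0.0
```

Run:
```python
from h import *
s,p=tubs();print(np.round(s["joints"],2),cam(p,s)[0].round(),s["grip_width"])
t=capture("top")
im=np.vstack([p["pixels"][:, :],]);cv2.imwrite("pics/w5.png",im);cv2.imwrite("pics/t5.png",t["pixels"])
for y in(54,-54): print(proj(p,[488+.042*y,-33+y,128],s))
for b in boxes_of(t,"tub1")[:3]: print(b, ray(t,b["position"],44))
```

```text
tcp [422.7 -32.1 230.4] tool-y yaw -91.9 20.1667
label [ 561.6 -307.5] [33.1 40.2] yaw -1.8 px [419 373] [448 393]
label [ 784.3 -323. ] [87.3 55.2] yaw 9.6 px [572 368] [639 399]
[-0.35  0.1   1.81 -0.    1.23 -0.32] [425.  44. 354.] 0.4484045105150545
[410.93170717 129.54233725]
[397.65253747 265.09796457]
{'position': [412.2, 251.6], 'confidence': 0.9} [ 431.43176957 -285.61752187   44.        ]
{'position': [412.4, 210.0], 'confidence': 0.66} [ 552.65291287 -293.34497187   44.        ]
{'position': [315.6, 286.0], 'confidence': 0.19} [340.53370326  -3.61145301  44.        ]
```

View pics/w5.png

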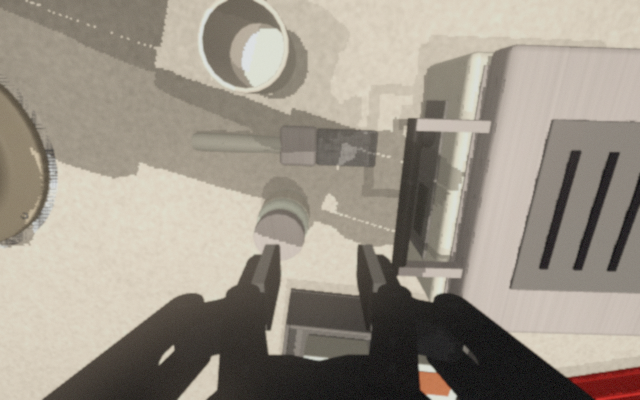

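Emit:
drive_tool:
  commands: "0 0 -0.03 -0.005 -0.127 0 45;0 0 -0.03 -0.005 -0.127 0 45;0 0 -0.04 -0.005 -0.127 0 45;0 0 -0.04 -0.005 -0.127 0 45;0 0 -0.04 -0.005 -0.127 0 45;0 0 -0.04 -0.005 -0.127 0 45;0 0 -0.03 -0.005 -0.127 0 45;0 0 0 0 0 0 45;0 0 0 0 0 0 45"

```text
time_s: 21.07
eef_pos: [422.9, -32.3, 206.1]
ee_rot: [0.237, 0.679, 0.656, 0.229]
force: [-0.1, -0.0, 0.2]
grip_width: 0.449
grip_force: 0.0
```

Run:
```python
from h import *
s=sense();p=capture("wrist");print(np.round(s["joints"],2),np.round(s["eef_pos"],1));print(rot(s["ee_rot"]).round(3))
a=p["pixels"].copy();cv2.imwrite("pics/w6.png",a)
for y in(54,0,-54): print(proj(p,[488+.042*y,-33+y,128],s).round())
```

```text
[-0.53 -0.15  2.28  0.67  0.5  -1.01] [422.9 -32.3 206.1]
[[ 0.035  0.783  0.622]
 [ 0.999 -0.028 -0.021]
 [ 0.001  0.622 -0.783]]
[323. 129.]
[323. 202.]
[322. 265.]
```

View pics/w6.png

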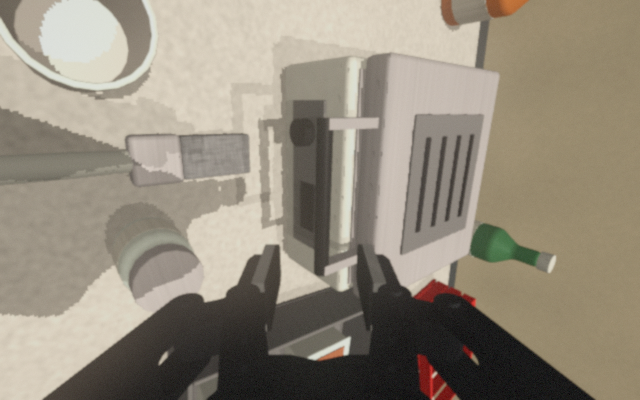

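Emit:
drive_tool:
  commands: "0.11 0 -0.13 0 0 0 45;0.13 0 -0.16 0 0 0 45;0.13 0 -0.16 0 0 0 45;0.12 0 -0.14 0 0 0 45;0.1 -0.005 -0.12 0 0 0 45;0.07 0 -0.08 0 0 0 45;0 0 0 0 0 0 45;0 0 0 0 0 0 45;0 0 0 0 0 0 45"
  force: 40

```text
time_s: 21.87
eef_pos: [489.5, -32.0, 127.8]
ee_rot: [0.237, 0.678, 0.656, 0.23]
force: [0.1, -0.1, -0.2]
grip_width: 0.451
grip_force: 0.0
```

Run:
```python
from h import *
s=sense();p=capture("wrist");print(np.round(s["joints"],2),np.round(s["eef_pos"],1),np.round(s["force"],1))
a=p["pixels"].copy();cv2.imwrite("pics/w7.png",a)
```

```text
[-0.43  0.19  2.21  1.16  0.27 -1.46] [489.5 -32.  127.8] [ 0.1 -0.1 -0.2]
```

View pics/w7.png

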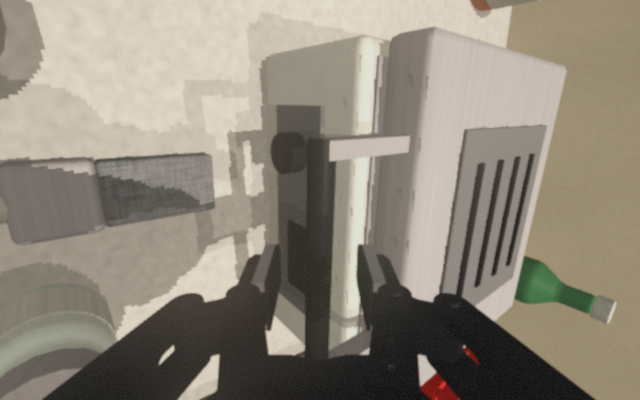

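Emit:
drive_tool:
  commands: "0 0 0 0 0 0 0;0 0 0 0 0 0 0;0 0 0 0 0 0 0;0 0 0 0 0 0 0;0 0 0 0 0 0 0;0 0 0 0 0 0 0;0 0 0 0 0 0 0"
  force: 40

```text
time_s: 22.5
eef_pos: [489.2, -32.1, 127.2]
ee_rot: [0.237, 0.678, 0.656, 0.23]
force: [0.2, 0.1, 1.6]
grip_width: 0.125
grip_force: 38.9
```

Run:
```python
from h import *
ax=np.array([.042,.999,0]);H=np.array([737.8,-43.5,112]);P=np.array([489.2,-32.1,127.2]);q=P
for i in range(1,21):
    n=H+R.from_rotvec(ax*np.radians(2.5*i)).apply(P-H);print(((n-q)/100).round(3),n.round(0));q=n
```

```text
[ 0.009 -0.     0.108] [490. -32. 138.]
[ 0.014 -0.001  0.108] [491. -32. 149.]
[ 0.018 -0.001  0.107] [493. -32. 160.]
[ 0.023 -0.001  0.106] [496. -32. 170.]
[ 0.028 -0.001  0.105] [498. -32. 181.]
[ 0.032 -0.001  0.104] [502. -33. 191.]
[ 0.037 -0.002  0.102] [505. -33. 201.]
[ 0.041 -0.002  0.101] [509. -33. 211.]
[ 0.045 -0.002  0.099] [514. -33. 221.]
[ 0.05  -0.002  0.097] [519. -33. 231.]
[ 0.054 -0.002  0.094] [524. -34. 240.]
[ 0.058 -0.002  0.092] [530. -34. 250.]
[ 0.062 -0.003  0.089] [536. -34. 259.]
[ 0.066 -0.003  0.087] [543. -34. 267.]
[ 0.069 -0.003  0.084] [550. -35. 276.]
[ 0.073 -0.003  0.081] [557. -35. 284.]
[ 0.076 -0.003  0.077] [565. -35. 291.]
[ 0.08  -0.003  0.074] [573. -36. 299.]
[ 0.083 -0.003  0.07 ] [581. -36. 306.]
[ 0.086 -0.004  0.067] [590. -36. 312.]
```

Emit:
drive_tool:
  commands: "0.009 0 0.108 0.002 0.056 0 0;0.014 -0.001 0.108 0.002 0.056 0 0;0.018 -0.001 0.107 0.002 0.056 0 0;0.023 -0.001 0.106 0.002 0.056 0 0;0.028 -0.001 0.105 0.002 0.056 0 0;0.032 -0.001 0.104 0.002 0.056 0 0;0 0 0 0 0 0 0;0 0 0 0 0 0 0"

```text
time_s: 23.17
eef_pos: [498.0, -32.0, 177.8]
ee_rot: [0.157, 0.699, 0.68, 0.158]
force: [-35.4, -28.6, 5.8]
grip_width: 0.123
grip_force: 42.7
```

Emit:
drive_tool:
  commands: "0 0 0 0 0 0 0;0 0 0 0 0 0 0;0 0 0 0 0 0 0"

```text
time_s: 23.42
eef_pos: [497.8, -32.0, 177.4]
ee_rot: [0.157, 0.699, 0.68, 0.158]
force: [-33.7, -27.4, 6.0]
grip_width: 0.125
grip_force: 42.6
```

Run:
```python
from h import *
s=sense();print(np.round(s["joints"],2),np.round(s["dq"],3),np.round(s["eef_pos"],1),np.round(s["force"],1),np.round(s["wrist_torque"],2));print(rot(s["ee_rot"]).round(3))
```

```text
[-0.38  0.14  1.99  0.28  0.61 -0.54] [-0.     0.001 -0.001  0.     0.001  0.002] [497.8 -32.  177.4] [-33.7 -27.4   6. ] [-3.8   4.71 -2.04]
[[ 0.026  0.901  0.434]
 [ 1.    -0.027 -0.005]
 [ 0.007  0.434 -0.901]]
```

Emit:
drive_tool:
  commands: "-0.02 -0.015 0 0 0 0 0;-0.02 -0.015 0 0 0 0 0;0 0 0 0 0 0 0;0 0 0 0 0 0 0"

```text
time_s: 23.75
eef_pos: [498.1, -32.5, 179.9]
ee_rot: [0.159, 0.699, 0.678, 0.163]
force: [10.4, 3.7, -6.2]
grip_width: 0.121
grip_force: 39.6
```

Run:
```python
from h import *
ax=np.array([.042,.999,0]);H=np.array([737.8,-43.5,112]);P=np.array([498.1,-32.5,179.9]);q=P
for i in range(1,21):
    n=H+R.from_rotvec(ax*np.radians(1.9*i)).apply(P-H);print(((n-q)/100).round(3),n.round(0));q=n
```

```text
[ 0.024 -0.001  0.079] [500. -33. 188.]
[ 0.026 -0.001  0.078] [503. -33. 196.]
[ 0.029 -0.001  0.077] [506. -33. 203.]
[ 0.032 -0.001  0.076] [509. -33. 211.]
[ 0.034 -0.001  0.075] [513. -33. 219.]
[ 0.037 -0.002  0.074] [516. -33. 226.]
[ 0.039 -0.002  0.073] [520. -33. 233.]
[ 0.041 -0.002  0.072] [524. -34. 240.]
[ 0.044 -0.002  0.07 ] [529. -34. 247.]
[ 0.046 -0.002  0.069] [533. -34. 254.]
[ 0.048 -0.002  0.067] [538. -34. 261.]
[ 0.05  -0.002  0.065] [543. -34. 268.]
[ 0.053 -0.002  0.064] [548. -35. 274.]
[ 0.055 -0.002  0.062] [554. -35. 280.]
[ 0.057 -0.002  0.06 ] [560. -35. 286.]
[ 0.059 -0.002  0.058] [565. -35. 292.]
[ 0.061 -0.003  0.056] [571. -36. 298.]
[ 0.062 -0.003  0.054] [578. -36. 303.]
[ 0.064 -0.003  0.052] [584. -36. 308.]
[ 0.066 -0.003  0.05 ] [591. -36. 313.]
```

Emit:
drive_tool:
  commands: "0.024 -0.001 0.079 0.002 0.042 0 0;0.026 -0.001 0.078 0.002 0.042 0 0;0.029 -0.001 0.077 0.002 0.042 0 0;0.032 -0.001 0.076 0.002 0.042 0 0;0.034 -0.001 0.075 0.002 0.042 0 0;0.037 -0.002 0.074 0.002 0.042 0 0;0.039 -0.002 0.073 0.002 0.042 0 0;0.041 -0.002 0.072 0.002 0.042 0 0;0 0 0 0 0 0 0"

```text
time_s: 24.5
eef_pos: [524.1, -33.9, 240.7]
ee_rot: [0.063, 0.715, 0.693, 0.073]
force: [-4.3, 0.9, -1.6]
grip_width: 0.119
grip_force: 41.3
```

Emit:
drive_tool:
  commands: "0.044 -0.002 0.07 0.002 0.042 0 0;0.046 -0.002 0.069 0.002 0.042 0 0;0.048 -0.002 0.067 0.002 0.042 0 0;0.05 -0.002 0.065 0.002 0.042 0 0;0.053 -0.002 0.064 0.002 0.042 0 0;0.055 -0.002 0.062 0.002 0.042 0 0;0 0 0 0 0 0 0"

```text
time_s: 25.08
eef_pos: [553.3, -35.7, 280.2]
ee_rot: [-0.009, 0.719, 0.695, 0.005]
force: [-10.2, -2.2, 4.1]
grip_width: 0.121
grip_force: 41.9
```

Emit:
drive_tool:
  commands: "0.057 -0.002 0.06 0.002 0.042 0 0;0.059 -0.002 0.058 0.002 0.042 0 0;0.061 -0.003 0.056 0.002 0.042 0 0;0.062 -0.003 0.054 0.002 0.042 0 0;0.064 -0.003 0.052 0.002 0.042 0 0;0.066 -0.003 0.05 0.002 0.042 0 0;0 0 0 0 0 0 0;0 0 0 0 0 0 0;0 0 0 0 0 0 0;0 0 0 0 0 0 0;0 0 0 0 0 0 0;0 0 0 0 0 0 0"

```text
time_s: 26.08
eef_pos: [589.3, -37.9, 313.3]
ee_rot: [-0.079, 0.716, 0.69, -0.063]
force: [-7.7, -3.7, 4.8]
grip_width: 0.125
grip_force: 41.7
```

Run:
```python
from h import *
s=sense();A=rot(s["ee_rot"]);g=np.array(s["eef_pos"])-2*A[:,2];print(g,np.round(s["force"],1),np.round(s["dq"],3),s["grip_force"])
print("angle z",np.degrees(np.arcsin((g[2]-112)/250.5))-3.66,"atan",np.degrees(np.arctan2(g[2]-112,738-g[0]))-3.66,"r",np.hypot(g[2]-112,738-g[0]))
p=capture("scene");cv2.imwrite("pics/s8.png",p["pixels"]);t=capture("top")
for pp in(p,t):
  for b in boxes_of(pp,"tub1")[:3]: print(b, ray(pp,b["position"],44))
```

```text
[589.70287949 -37.98944888 315.2178356 ] [-7.7 -3.7  4.8] [-0.     0.001  0.002  0.001 -0.001  0.   ] 41.693304777145386
angle z 50.55812698298185 atan 50.22010276459585 r 251.57409377185783
{'position': [422.0, 232.4], 'confidence': 0.66} [ 486.2904112  -317.57902963   44.        ]
{'position': [410.7, 251.0], 'confidence': 0.61} [ 433.2524119  -281.35889533   44.        ]
{'position': [413.1, 209.7], 'confidence': 0.57} [ 553.49725433 -295.46384165   44.        ]
```

View pics/s8.png

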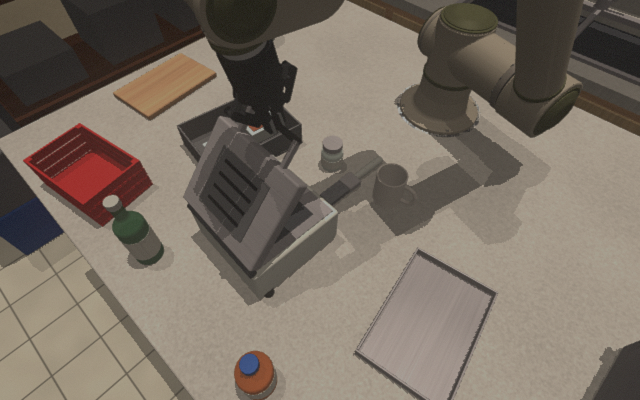

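The picture shows the hood held open at about 50° by the gripper near (265,120). The mug and jar are in place, and both tubs are in the tote by the top view. Handing in.

```bash
python3 -c "
from rig import finish_job
print(finish_job())"
```

```text
the job is handed in; nothing more can be done
None
```

I handed the job in at about 26 s: both tubs are standing released in the tote, the gripper is holding the hood at about 50°, and the mug, jar and brush were not touched; the judge's result was not shown to me.

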